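Set the strap cutter's guide with a gauge

TASK

Set the strap cutter's guide to the width of the thicker gauge: take the thicker of the two gauge plates from the rack, stand it upright on the bench at about the middle of the cutter's front plate, and push the loose guide block across the bench until the gauge is nipped without play between guide and plate, the guide square to the plate and its ends level with the cutter block's ends. Slide the guide without lifting it and feel for the nip, closing gently, for the plate is left at a different setting each time and must not be rammed. Leave the gauge standing nipped there, the thinner gauge in the rack and everything else where it is.

Things in the scene. Friction and masses are not known exactly. Their poses are not given: they have to be found in the camera images.
- cutter: strap cutter bolted to the bench: a steel block 130 mm long (its x) x 35 mm x 40 mm high, its front 12.5 mm from the origin towards +y, on a foot 170 mm long. A front plate stands before it (see cutter_face). A blade post (16 x 20 mm, up to 90 mm above the bench) stands on the block at x = +52 mm, y = -10 mm. Origin: middle of its length, on the bench; z up
- cutter_face (a point): centre of the block's front, 20 mm above the bench; x along it, y straight out towards the guide, z up. Parallel to it stands the front plate (130 mm long, 6 mm thick, 40 mm high) on two rods, locked with its outer face 6 to 36 mm out (y), wherever the last user left it: this setting is not reported. The plate does not give
- guide: loose guide block, dark wood on a steel sole, 130 mm long (its x) x 90 mm (its y) x 40 mm high, about 0.65 kg, too wide to grasp. Its -y side faces the cutter, roughly. Origin: centre of the underside; z up
- guide_face (a point): centre of the guide's side that faces the cutter (its -y side, 45 mm from its origin), 20 mm above the bench; axes as the guide's
- gauge_thick: the thicker gauge: loose T-shaped aluminium plate standing upright in the rack, 14 mm thick (its y); blade 60 mm wide (its x) from the foot up to 55 mm, then a tab 30 mm wide up to 100 mm; 0.2 kg. Origin: centre of the foot; z up
- gauge_thin: the thinner gauge: the same outline and material, but 9 mm thick. It also stands in the rack, at random in the left or right place. Origin: centre of the foot; z up
- rack: fixed wooden gauge rack, 156 mm (its x) x 45 mm (its y) x 36 mm high, with two slots end to end along x, centres 37 mm either side of the middle, each 66 x 17 mm, their floor 8 mm above the bench. Origin: centre of the underside; z up
- spool: cone of thread on a black foot, 60 mm across, 98 mm tall, standing loose. Not part of the job. Origin: centre of the underside
- glue_jar: jar with a screw cap, 60 mm across, 90 mm tall, standing loose. Not part of the job. Origin: centre of the underside
- polish_tin: flat round tin, 72 mm across, 28 mm tall, loose. Not part of the job. Origin: centre of the underside
- heel: black rubber shoe heel, about 85 x 60 x 30 mm, lying loose. Not part of the job. Origin: centre of the underside
- hammer: hammer lying loose at the right-hand side of the bench. Not part of the job. Origin: about the middle of its length
- bottle: bottle, 60 mm across, 160 mm tall, standing loose. Not part of the job. Origin: centre of the underside
Mind the look-alikes: they are no part of the job. There is more than one size of the guide; the one meant has the size given above.

How it is judged (in metres and radians):
On the way:
1. the guide presses the upright thick gauge against the cutter's plate (over 1 N on both sides) (contact force between guide and gauge_thick above 1 N and contact force between gauge_thick and cutter above 1 N and angle between gauge_thick's own z axis and vertical below 0.07 rad and height (world z) of gauge_thick below 0.004 m), for 0.05 s.
At the end, for the whole second after the job is handed in: Thick gauge on the bench (4 mm), upright (0.07 rad), in line with the cutter (0.06 rad), within 35 mm of its middle, touching the guide within 2.5 mm, as left by the nip; guide square (0.05 rad), flat on the bench, its ends level with the cutter's within 15 mm; both at rest (x of guide_face in the frame of cutter_face between -0.015 and 0.015 m and angle between the x axis of guide and the x axis of cutter_face, either way round below 0.05 rad and angle between guide's own z axis and vertical below 0.03 rad and height (world z) of each of guide, gauge_thick below 0.004 m and y of gauge_thick in the frame of cutter_face between 0.011 and 0.046 m and x of gauge_thick in the frame of cutter_face between -0.035 and 0.035 m and y of gauge_thick in the frame of guide_face between -0.0095 and -0.005 m and angle between gauge_thick's own z axis and vertical below 0.07 rad and angle between the x axis of gauge_thick and the x axis of cutter_face, either way round below 0.06 rad and linear speed of each of guide, gauge_thick below 0.01 m/s).
It fails at once if the gauge or the guide is rammed against the cutter (more than 50 N) (contact force between any of gauge_thick, guide and cutter above 50 N).
It fails at once if the guide is lifted or tipped off the bench (height (world z) of guide above 0.012 m or angle between guide's own z axis and vertical above 0.15 rad).
It fails at once if the thin gauge is taken out of the rack or shifted (more than 20 mm) (distance of gauge_thin from where it was at the start of the episode above 0.02 m).
It fails at once if a bystander is moved by more than 20 mm (distance of any of spool, glue_jar, polish_tin, heel, hammer, bottle from where it was at the start of the episode above 0.02 m).
It also fails if it takes over 64 s, if anything falls off the work surface, if the arm or the gripper's body presses on something with over 40 N, if the wrist force passes 120 N, or if a joint passes its speed limit or range.

ROBOT

A 6-joint arm with a two-finger parallel gripper is mounted at the origin on the work surface. World frame = base frame: x ahead of the robot, y to its left, z up, the work surface at z = 0. Lengths are in m, angles in degrees, forces in N, time in s.
With the tool pointing down it reaches from about 0.35 to 0.875 m from the base axis. Payload 4.2 kg.
Tool frame: the origin (TCP) lies on the centre line of the jaws, within the pads' length; the fingertips stand 17 mm ahead of it and the grasp point (between the pads) lies 2 mm behind it; z points along the fingers, y is the direction in which the jaws open and shut (so a half turn about z gives the same grasp; the last joint's range is limited). The gripper opens to 87 mm and grips with 3 to 60 N. Pads are 19 mm wide; open, the fingers measure 117 mm over their backs; the gripper's body (75 mm by 190 mm) begins 51 mm behind the grasp point.
Start: joints at [85.348, 22.042, 0.453, 0, -68.411, -14.817], TCP at [0.208, 0.589, 0.24] pointing down, gripper open.
Joint ranges: [-179.83, 179.83], [-69.29, 118.12], [-61.27, 80.66], [-181.25, 117.63], [-171.15, -9.14], [-177.46, 177.46]. Speed limits (degrees/s): [159.86, 159.86, 180, 180, 180, 180].

INTERFACE

Orientations are given as a 3x3 rotation matrix whose columns are the frame's x, y, z axes.
In Python, from station import * gives the robot as it stands.
- The arm moves only by the tool play_rows, never from a script. Its argument "targets" is a list that holds one entry, the list of rows, each a list of 5 numbers: the closure, from 0 (fully open) to 1 (shut), then the shift along the world's x, y, z in m, then the turn about the world's z in rad. In form: [[[gripper, x, y, z, twist], ...]]. A call has 1 to 5 rows; each row is the pose to reach, as a shift and turn from the pose commanded when the call began; what a row does not reach only later rows make up. A row lasts 1/12 s, in which the tool goes at most 41.7 mm and 7.16 degrees, less where a joint would pass 70% of its speed; a pose out of reach is approached as far as the arm can. A call with a gripper value outside its range is refused whole. The fingers move at their own pace and stop on an object; the grip force is fixed at half the most. Time passes only in rows, so rows that repeat a pose let the fingers close. It gives the time, the measured TCP pose, the force and the opening at its end, in the units of the state.
- sense(): the state, without advancing time (a new reading comes with each control period).
- capture(name): name is "side" or "top" or "wrist"; returns the picture (400x640x3 uint8, blue, green, red); there is no depth.
- get_calibration(name): a dict with "camera_matrix" (3x3 intrinsics, pixels), "T" (4x4, takes a point from camera to world coordinates). Camera axes: x right, y up, looking along -z (the intrinsics and any distortion apply to the point x, -y, -z); pixel columns grow to the right and rows downward; lengths in m; the calibration is good to about 2 mm. A picture is of the moment at which its call begins: read the wrist's pose just before it. get_calibration takes no time and is no camera call; for the wrist camera it gives the pose at the moment of the call.
- finish_job(): hands the job in, once; it reports no verdict.
The state is a dict: "time_s": time; "joints": joint angles; "joint_velocities": joint speeds; "effort": joint torques, N m; "tcp_pos": TCP position; "ee_rot": TCP orientation; "wrist_force": force on the tool from outside, world axes, zero at the start; "moment": the same for the moment, N m; "gripper_width": opening from 0.0 (shut) to 1.0 (fully open).
Only numpy, scipy, OpenCV 4.12 (cv2) and the standard library are available. Lean on these libraries where they do the work, as an engineer would, in place of code of your own. Each camera call takes 0.05 s, during which the arm holds its last target. There are 200 camera calls.

## Working session

There is one attempt and no reset: what is moved stays moved. The work goes in short steps, Python scripts to look and compute and a tool call to move; the robot and the scene stay as the last step left them, time stands still between calls to the robot, and variables do not carry over. Pictures are saved under pics/ and viewed, on a budget of 10 in all, crops included, one or two more only if the job needs it, and the job is handed in when it is done.

Besides the shell and the picture viewer there is one more tool, called after "Request:" by a JSON object that holds its "method" and its "body". play_rows: Moves the arm, as the interface text tells. Its arguments: {"type":"object","properties":{"targets":{"type":"array","items":{"type":"array","items":{"type":"array","items":{"type":"number"}}}}},"required":["targets"]}

```bash
mkdir -p pics; ls
cat > h.py <<'E'
from station import *
import numpy as np, cv2
def px2w(name,pts,z):
    c=get_calibration(name);K=np.array(c["camera_matrix"]);T=np.array(c["T"]);d=c.get("dist",c.get("distortion"))
    out=[]
    for (u,v),zz in zip(pts,np.broadcast_to(z,len(pts))):
        p=cv2.undistortPoints(np.array([[[u,v]]],float),K,None if d is None else np.array(d,float))[0,0]
        r=T[:3,:3]@np.array([p[0],-p[1],-1]);o=T[:3,3]
        out.append(o+r*(zz-o[2])/r[2])
    return np.round(out,4)
def w2px(name,P):
    c=get_calibration(name);K=np.array(c["camera_matrix"]);T=np.array(c["T"])
    q=(np.array(P,float)-T[:3,3])@T[:3,:3]; q=q*[1,-1,-1]
    return np.round((q@K.T)[:,:2]/q[:,2:],1)
E
python3 - <<'E'
from h import *
for n in ["top","side"]:
    im=capture(n); cv2.imwrite(f"pics/{n}0.png",im); c=get_calibration(n); print(n,c)
print(sense())
E
```

```text
pics
top {'camera_matrix': array([[389.76969349,   0.        , 320.61451497],
       [  0.        , 389.76969349, 206.92006478],
       [  0.        ,   0.        ,   1.        ]]), 'T': array([[ 0.00324575,  0.99179335, -0.12781009,  0.42791262],
       [-0.9999816 ,  0.00387406,  0.00466771, -0.0393227 ],
       [ 0.00512455,  0.12779259,  0.99178768,  1.17640363],
       [ 0.        ,  0.        ,  0.        ,  1.        ]])}
side {'camera_matrix': array([[392.49450419,   0.        , 320.70737094],
       [  0.        , 392.49450419, 201.66024736],
       [  0.        ,   0.        ,   1.        ]]), 'T': array([[ 0.97520048,  0.17450953, -0.13612661,  0.44154046],
       [-0.22110081,  0.74057933, -0.63455236, -0.69780703],
       [-0.00992288,  0.64891346,  0.76079751,  0.80850373],
       [ 0.        ,  0.        ,  0.        ,  1.        ]])}
{'time_s': 0.1, 'joints': array([ 8.53481849e+01,  2.20837094e+01,  3.89916398e-01, -2.34197470e-02,
       -6.84129297e+01, -1.48159729e+01]), 'joint_velocities': array([ 0.07075213, -0.21942408,  0.14272337,  0.09290195, -0.10462892,
       -0.09208071]), 'effort': array([-4.06642603e-04, -3.91690779e+01,  1.87932086e+01,  4.23189729e+00,
        1.34172957e-02, -7.50987556e-05]), 'tcp_pos': array([0.20812761, 0.5888023 , 0.23861754]), 'ee_rot': array([[ 9.42778790e-01, -3.33418464e-01, -5.29889815e-04],
       [-3.33418867e-01, -9.42777029e-01, -1.82567311e-03],
       [ 1.09145179e-04,  1.89788115e-03, -9.99998193e-01]]), 'wrist_force': array([-0.36475031, -0.84013402,  0.48381725]), 'moment': array([ 0.0041664 , -0.03064319, -0.05347384]), 'gripper_width': 0.9992358651127256}
```

View pics/top0.png

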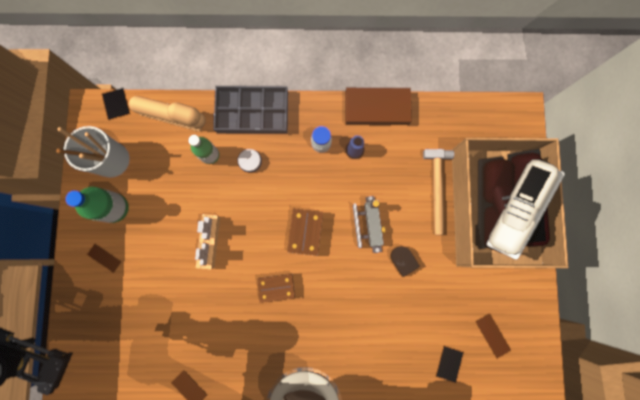

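View pics/side0.png

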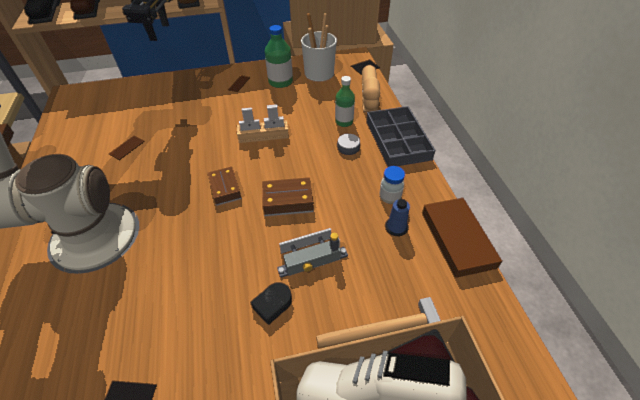

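The top view shows:
- Rack at (205,242), with its two gauges.
- Large wooden guide at (308,231), and a smaller look-alike at (277,288).
- Cutter at (373,224), with its front plate at about (358,226) facing the guide.
- Bystanders: heel (404,261), jar (320,139), spool (356,147), tin (249,160), bottle (203,148), hammer (438,190).

The thick gauge could be either one in the rack, at (205,228) or (205,253). I'll enlarge both areas.

Run:
```python
from h import *
t=cv2.imread("pics/top0.png"); s=cv2.imread("pics/side0.png")
a=cv2.resize(t[185:275,270:420],None,fx=5.3,fy=5.3,interpolation=cv2.INTER_CUBIC)  #795x477
cv2.imwrite("pics/c1.png",a)
b=cv2.resize(t[205:275,180:260],None,fx=5,fy=5,interpolation=cv2.INTER_CUBIC) #400x350
c=cv2.resize(s[95:151,228:300],(400,311),interpolation=cv2.INTER_CUBIC)
o=np.zeros((350,800,3),np.uint8);o[:350,:400]=b;o[:311,400:]=c
cv2.imwrite("pics/c2.png",o)
```

```text
(no output)
```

View pics/c1.png

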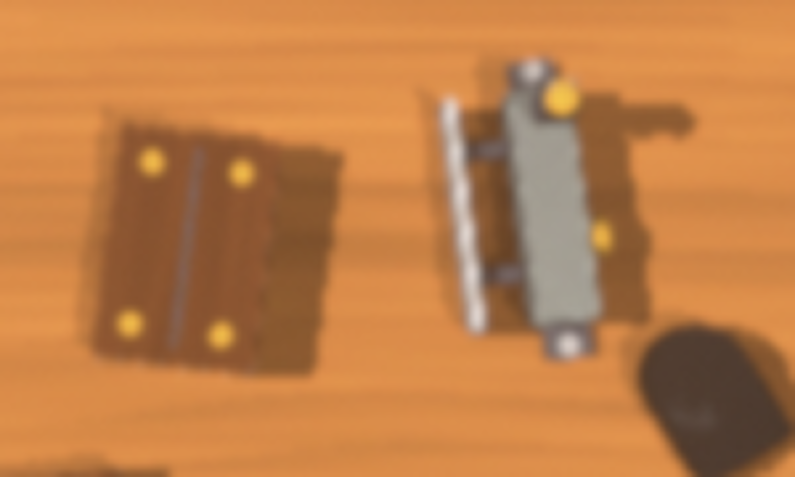

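View pics/c2.png

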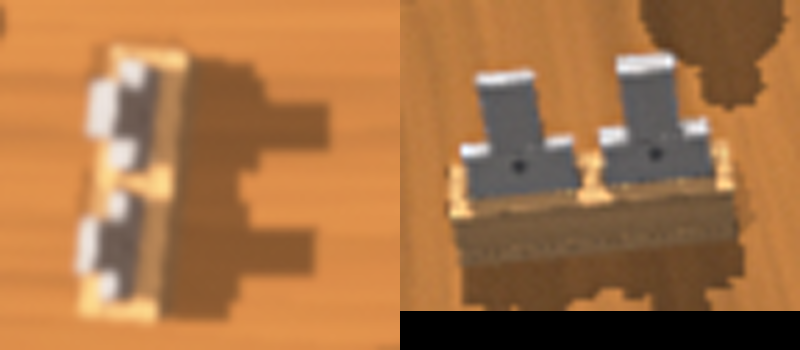

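Run:
```python
from h import *
def c(p,s,ox,oy): return [((u+.5)/s-.5+ox,(v+.5)/s-.5+oy) for u,v in p]
A=lambda p:c(p,5.3,270,185); B=lambda p:c(p,5,180,205)
print("screws",px2w("top",A([(152,162),(241,173),(221,335),(130,325)]),.04))
print("guide left edge",px2w("top",A([(122,123),(95,350)]),.04))
print("plate top line",px2w("top",A([(449,100),(477,328)]),.04))
print("block corners",px2w("top",A([(507,95),(578,115),(602,318),(530,325)]),.04))
print("feet",px2w("top",A([(533,72),(569,344)]),.01))
print("thick tab, shoulders",px2w("top",B([(88,79),(120,83),(113,137),(85,133),(133,73),(122,153)]),[.108]*4+[.063]*2))
print("thin tab",px2w("top",B([(88,244),(117,205),(107,286)]),[.108,.063,.063]))
print("rack",px2w("top",B([(112,45),(158,320),(78,315)]),.036))
for n,p,z in [("jar",(321,134),.09),("spool",(357,143),.098),("tin",(249,159),.028),("bottle",(194,141),.16),("heel",(404,262),.03),("decoy",(276,288),.03)]: print(n,px2w("top",[p],z))
```

```text
screws [[ 0.5498  0.0207  0.04  ]
 [ 0.5438 -0.0285  0.04  ]
 [ 0.4547 -0.018   0.04  ]
 [ 0.46    0.0318  0.04  ]]
guide left edge [[0.5714 0.0376 0.04  ]
 [0.4463 0.0508 0.04  ]]
plate top line [[ 0.585  -0.1439  0.04  ]
 [ 0.459  -0.1582  0.04  ]]
block corners [[ 0.5879 -0.1761  0.04  ]
 [ 0.5769 -0.2154  0.04  ]
 [ 0.4647 -0.2268  0.04  ]
 [ 0.4607 -0.1873  0.04  ]]
feet [[ 0.6055 -0.1948  0.01  ]
 [ 0.451  -0.213   0.01  ]]
thick tab, shoulders [[0.5269 0.2946 0.108 ]
 [0.5248 0.2769 0.108 ]
 [0.4951 0.2795 0.108 ]
 [0.4973 0.2949 0.108 ]
 [0.5347 0.283  0.063 ]
 [0.4889 0.2874 0.063 ]]
thin tab [[0.4369 0.2906 0.108 ]
 [0.4594 0.289  0.063 ]
 [0.4138 0.2928 0.063 ]]
rack [[0.5537 0.3039 0.036 ]
 [0.3941 0.2706 0.036 ]
 [0.3968 0.3169 0.036 ]]
jar [[ 0.7797 -0.0449  0.09  ]]
spool [[ 0.7511 -0.1475  0.098 ]]
tin [[0.7208 0.1717 0.028 ]]
bottle [[0.7359 0.2962 0.16  ]]
heel [[ 0.4147 -0.2884  0.03  ]]
decoy [[0.3392 0.0833 0.03  ]]
```

Request:
{"method": "play_rows", "body": {"targets": [[[0.3,0.028,-0.028,0,0.05],[0.3,0.056,-0.056,0,0.1],[0.3,0.084,-0.084,0,0.15],[0.3,0.112,-0.112,0,0.2],[0.3,0.14,-0.14,0,0.253]]]}}

```text
time_s: 0.52
tcp_pos: [0.349, 0.4476, 0.2391]
ee_rot: [[0.997, -0.084, -0.001], [-0.084, -0.997, -0.001], [-0.0, 0.001, -1.0]]
wrist_force: [0.4, -0.1, -0.7]
gripper_width: 0.739
```

Request:
{"method": "play_rows", "body": {"targets": [[[0.3,0.028,-0.028,0,0],[0.3,0.056,-0.056,0,0],[0.3,0.084,-0.084,0,0],[0.3,0.112,-0.112,0,0],[0.3,0.14,-0.14,0,0]]]}}

```text
time_s: 0.93
tcp_pos: [0.4891, 0.3075, 0.2393]
ee_rot: [[0.996, -0.087, -0.001], [-0.087, -0.996, -0.0], [-0.001, 0.0, -1.0]]
wrist_force: [0.4, 0.8, 0.6]
gripper_width: 0.701
```

Request:
{"method": "play_rows", "body": {"targets": [[[0.3,0.018,-0.018,-0.01,0],[0.3,0.023,-0.022,-0.02,0],[0.3,0.023,-0.022,-0.02,0],[0.3,0.023,-0.022,-0.02,0]]]}}

```text
time_s: 1.27
tcp_pos: [0.5107, 0.2869, 0.2184]
ee_rot: [[0.996, -0.087, -0.002], [-0.087, -0.996, -0.002], [-0.002, 0.002, -1.0]]
wrist_force: [-0.0, 0.1, -1.1]
gripper_width: 0.698
```

Run:
```python
from h import *
s=sense();print(s["time_s"],s["tcp_pos"],s["ee_rot"],s["gripper_width"],s["wrist_force"])
c=get_calibration("wrist");print(c)
im=capture("wrist");cv2.imwrite("pics/w1.png",im)
print(w2px("wrist",[[.511,.2865,.108],[.511,.2865,.008]]))
```

```text
1.2667 [0.51071989 0.28694728 0.21840905] [[ 0.99618207 -0.08727535 -0.00207262]
 [-0.08727889 -0.99618249 -0.00168398]
 [-0.00191774  0.00185845 -0.99999643]] 0.6982064756484246 [-0.03411566  0.08833371 -1.13005005]
{'camera_matrix': array([[342.45986091,   0.        , 324.28117217],
       [  0.        , 342.45986091, 198.82119951],
       [  0.        ,   0.        ,   1.        ]]), 'T': array([[-0.0867334 ,  0.96397426,  0.25145764,  0.57874958],
       [-0.99622839, -0.08456108, -0.01945285,  0.28220799],
       [ 0.00251148, -0.25219645,  0.9676728 ,  0.36156898],
       [ 0.        ,  0.        ,  0.        ,  1.        ]])}
[[326.8 200.9]
 [326.  176.5]]
```

View pics/w1.png

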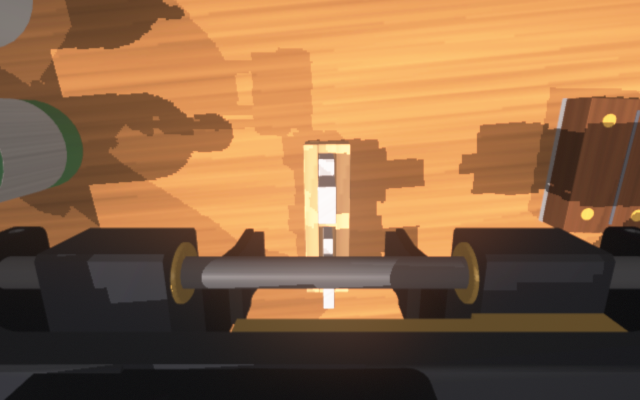

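The wrist picture shows the upper tab, centred at (327,204) and 17 px wide. The lower tab is 11 px wide, so the upper one is the thick gauge. It sits centred between the jaws.

Request:
{"method": "play_rows", "body": {"targets": [[[0.3,-0.002,0,-0.035,0],[0.3,-0.002,0,-0.07,0],[0.3,-0.002,0,-0.105,0],[0.3,-0.002,0,-0.135,0],[0.3,-0.002,0,-0.135,0]]]}}

```text
time_s: 1.73
tcp_pos: [0.505, 0.286, 0.079]
ee_rot: [[0.996, -0.086, -0.01], [-0.086, -0.996, -0.007], [-0.009, 0.008, -1.0]]
wrist_force: [-1.1, -0.2, -0.7]
gripper_width: 0.7
```

Request:
{"method": "play_rows", "body": {"targets": [[[1,0,0,0,0],[1,0,0,0,0],[1,0,0,0,0],[1,0,0,0,0],[1,0,0,0,0]]]}}

```text
time_s: 2.15
tcp_pos: [0.5099, 0.288, 0.0864]
ee_rot: [[0.996, -0.086, 0.003], [-0.086, -0.996, 0.002], [0.002, -0.003, -1.0]]
wrist_force: [0.2, -0.2, -0.1]
gripper_width: 0.406
```

Request:
{"method": "play_rows", "body": {"targets": [[[1,0,0,0,0],[1,0,0,0,0],[1,0,0,0,0],[1,0,0,0,0],[1,0,0,0,0]]]}}

```text
time_s: 2.57
tcp_pos: [0.5091, 0.2862, 0.0847]
ee_rot: [[0.996, -0.087, -0.001], [-0.087, -0.996, -0.002], [-0.001, 0.002, -1.0]]
wrist_force: [-0.1, -4.3, 2.0]
gripper_width: 0.161
```

Request:
{"method": "play_rows", "body": {"targets": [[[1,0,0,0,0],[1,0,0,0.01,0],[1,0,0,0.025,0],[1,0,0,0.045,0],[1,0,0,0.07,0]]]}}

```text
time_s: 2.98
tcp_pos: [0.5084, 0.2874, 0.1539]
ee_rot: [[0.996, -0.087, -0.003], [-0.087, -0.996, -0.001], [-0.003, 0.001, -1.0]]
wrist_force: [-0.1, 0.7, -1.9]
gripper_width: 0.16
```

Request:
{"method": "play_rows", "body": {"targets": [[[1,0,-0.01,0.02,0],[1,0,-0.03,0.03,0.05],[1,0,-0.06,0.03,0.1],[1,0.005,-0.095,0.03,0.15],[1,0.01,-0.13,0.03,0.203]]]}}

```text
time_s: 3.4
tcp_pos: [0.5192, 0.1572, 0.1852]
ee_rot: [[0.993, 0.12, 0.001], [0.12, -0.993, 0.002], [0.002, -0.002, -1.0]]
wrist_force: [0.9, -0.5, -2.7]
gripper_width: 0.155
```

Request:
{"method": "play_rows", "body": {"targets": [[[1,0,-0.036,0,0],[1,0,-0.072,0,0],[1,0,-0.108,0,0],[1,0,-0.144,0,0],[1,0,-0.18,0,0]]]}}

```text
time_s: 3.82
tcp_pos: [0.5193, -0.0236, 0.185]
ee_rot: [[0.993, 0.116, 0.002], [0.116, -0.993, 0.002], [0.002, -0.001, -1.0]]
wrist_force: [1.1, -0.0, -1.2]
gripper_width: 0.163
```

Request:
{"method": "play_rows", "body": {"targets": [[[1,0,-0.036,0,0],[1,0,-0.07,0,0],[1,0,-0.095,0,0],[1,0,-0.105,0,0],[1,0,-0.105,0,0]]]}}

```text
time_s: 4.23
tcp_pos: [0.5195, -0.1291, 0.1846]
ee_rot: [[0.994, 0.113, 0.001], [0.113, -0.994, 0.001], [0.001, -0.001, -1.0]]
wrist_force: [-0.3, 1.1, -1.3]
gripper_width: 0.156
```

Run:
```python
from h import *
s=sense();print(s["time_s"],s["tcp_pos"],s["ee_rot"],s["gripper_width"],s["wrist_force"])
im=capture("wrist");sd=capture("side")
o=np.zeros((600,800,3),np.uint8);o[:300,:480]=cv2.resize(im,(480,300));x=cv2.resize(sd[170:310,220:400],(514,400),interpolation=cv2.INTER_CUBIC)
cv2.imwrite("pics/sd2.png",sd)
o[200:600,286:800]=x
cv2.imwrite("pics/m2.png",o)
```

```text
4.2333 [ 0.51945122 -0.12913563  0.18458193] [[ 9.93649694e-01  1.12513492e-01  1.00035008e-03]
 [ 1.12512826e-01 -9.93650027e-01  6.98892834e-04]
 [ 1.07263276e-03 -5.81902436e-04 -9.99999255e-01]] 0.15601649640865609 [-0.29127402  1.06042464 -1.2765831 ]
```

View pics/m2.png

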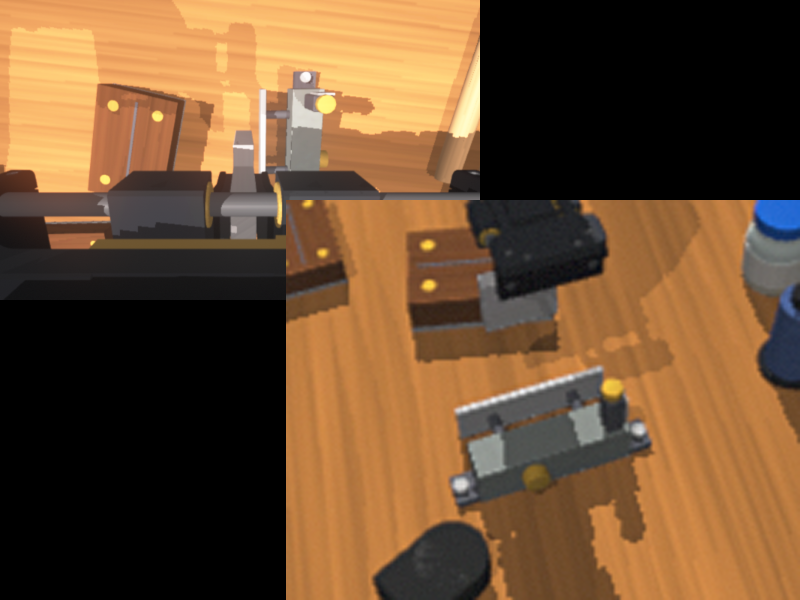

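The wrist view shows the held gauge at columns 233-253 (half-scale inset), parallel to the plate, whose edges are at about columns 260-267. The gauge is clear of everything. Next I'll compute the plate's outer face.

Run:
```python
from h import *
im=cv2.imread("pics/m2.png")
p=[(260.5/.75,91/.75),(260.5/.75,168/.75),(266.5/.75,91/.75),(288.5/.75,91/.75),(286.5/.75,168/.75)]
P=px2w("wrist",p,.04);print(P)
t=np.array([.5195,-.1291]);n=np.array([-.115,.993])
print((P[:,:2]-t)@n, (P[:,:2]-t)@[.993,.115])
# guide end/edges from wrist
G=px2w("wrist",[(97/.75,84/.75),(184/.75,100/.75),(113/.75,105/.75),(157/.75,116/.75),(105/.75,180/.75)],.04);print(G)
```

```text
[[ 0.5806 -0.1383  0.04  ]
 [ 0.4927 -0.1501  0.04  ]
 [ 0.5813 -0.1449  0.04  ]
 [ 0.5841 -0.1688  0.04  ]
 [ 0.4962 -0.1806  0.04  ]]
[-0.0161621 -0.017771  -0.0227964 -0.0468511 -0.04846  ] [ 0.0596143 -0.0290274  0.0595504  0.0595823 -0.0290594]
[[ 0.5674  0.0391  0.04  ]
 [ 0.5612 -0.0558  0.04  ]
 [ 0.5466  0.022   0.04  ]
 [ 0.54   -0.0268  0.04  ]
 [ 0.4562  0.0324  0.04  ]]
```

Request:
{"method": "play_rows", "body": {"targets": [[[1,-0.002,-0.006,-0.03,0.01],[1,-0.002,-0.006,-0.06,0.01],[1,-0.002,-0.006,-0.085,0.01],[1,-0.002,-0.006,-0.1,0.01],[1,-0.002,-0.006,-0.1,0.01]]]}}

```text
time_s: 4.75
tcp_pos: [0.515, -0.1321, 0.0812]
ee_rot: [[0.992, 0.127, -0.007], [0.127, -0.992, 0.001], [-0.007, -0.002, -1.0]]
wrist_force: [-1.4, -0.8, -2.5]
gripper_width: 0.161
```

Request:
{"method": "play_rows", "body": {"targets": [[[1,0,0,-0.003,0],[1,0,0,-0.005,0],[1,0,0,-0.007,0],[1,0,0,-0.008,0],[1,0,0,-0.008,0]]]}}

```text
time_s: 5.17
tcp_pos: [0.5177, -0.1336, 0.0772]
ee_rot: [[0.992, 0.126, 0.001], [0.126, -0.992, 0.0], [0.001, 0.0, -1.0]]
wrist_force: [0.3, -0.7, -2.0]
gripper_width: 0.158
```

Run:
```python
from h import *
s=sense();print(s["time_s"],s["tcp_pos"],s["gripper_width"],s["wrist_force"],s["moment"])
im=capture("wrist");cv2.imwrite("pics/w3.png",im);sd=capture("side");tp=capture("top")
o=np.zeros((500,800,3),np.uint8)
o[:250,:400]=cv2.resize(im,(400,250))
o[:500,400:]=cv2.resize(sd[190:290,255:335],(400,500),interpolation=cv2.INTER_CUBIC)
o[250:500,:400]=cv2.resize(tp[185:260,290:410],(400,250),interpolation=cv2.INTER_CUBIC)
cv2.imwrite("pics/m3.png",o)
```

```text
5.1667 [ 0.51765774 -0.13360831  0.07719584] 0.1578907635632471 [ 0.31723751 -0.74113598 -2.01658517] [-0.04596331 -0.00736238  0.01938114]
```

View pics/m3.png

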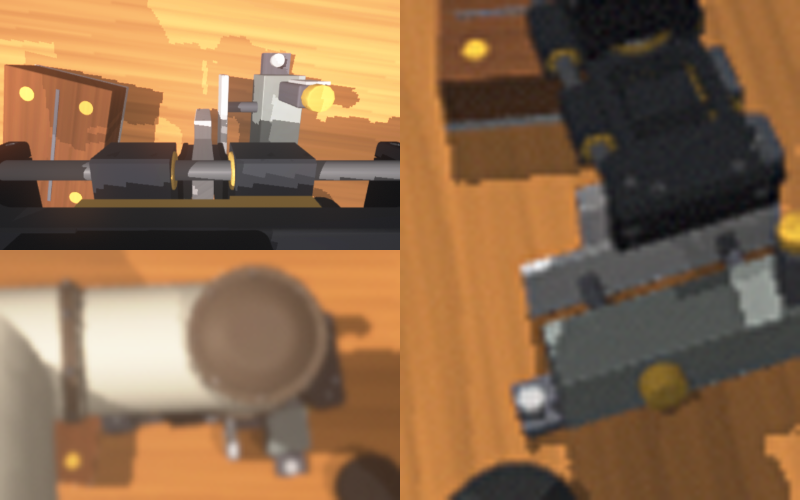

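The wrist inset shows the gauge, at columns 193-213, standing beside the plate at column 222 and parallel to it with a small gap. The force still reads -2 N, so the gauge is hanging and I'll lower it further.

Request:
{"method": "play_rows", "body": {"targets": [[[1,0,0,-0.0005,0],[1,0,0,-0.001,0],[1,0,0,-0.001,0]]]}}

```text
time_s: 5.57
tcp_pos: [0.5177, -0.1339, 0.0766]
ee_rot: [[0.992, 0.126, 0.001], [0.126, -0.992, -0.0], [0.001, 0.0, -1.0]]
wrist_force: [-0.2, 0.6, 5.6]
gripper_width: 0.156
```

Request:
{"method": "play_rows", "body": {"targets": [[[1,0,0,-0.0005,0],[1,0,0,-0.001,0],[1,0,0,-0.001,0]]]}}

```text
time_s: 5.82
tcp_pos: [0.5177, -0.1339, 0.0766]
ee_rot: [[0.992, 0.127, 0.001], [0.127, -0.992, -0.001], [0.001, 0.001, -1.0]]
wrist_force: [-3.7, 1.7, 11.5]
gripper_width: 0.162
```

Request:
{"method": "play_rows", "body": {"targets": [[[0.6,0,0,0.001,0],[0.6,0,0,0.001,0],[0.6,0,0,0.001,0],[0.6,0,0,0.001,0],[0.6,0,0,0.001,0]]]}}

```text
time_s: 6.23
tcp_pos: [0.5172, -0.1338, 0.0753]
ee_rot: [[0.992, 0.126, -0.0], [0.126, -0.992, -0.0], [-0.0, -0.0, -1.0]]
wrist_force: [0.2, 0.0, -0.3]
gripper_width: 0.378
```

Request:
{"method": "play_rows", "body": {"targets": [[[0.6,0,0,0,0],[0.6,0,0,0.01,0],[0.6,0,0,0.03,0],[0.6,0,0,0.06,0],[0.6,0,0,0.09,0]]]}}

```text
time_s: 6.65
tcp_pos: [0.5167, -0.1338, 0.1666]
ee_rot: [[0.992, 0.126, -0.002], [0.126, -0.992, -0.0], [-0.002, 0.0, -1.0]]
wrist_force: [0.3, -0.7, 0.0]
gripper_width: 0.398
```

Request:
{"method": "play_rows", "body": {"targets": [[[0.3,0,0.014,0.01,-0.121],[0.0,0,0.028,0.01,-0.242],[0,0,0.042,0.01,-0.363],[0,0,0.056,0.01,-0.484],[0,-0.002,0.07,0.01,-0.605]]]}}

```text
time_s: 7.07
tcp_pos: [0.5156, -0.0632, 0.1765]
ee_rot: [[0.885, -0.466, 0.001], [-0.466, -0.885, 0.0], [0.001, -0.001, -1.0]]
wrist_force: [0.1, 0.3, 0.3]
gripper_width: 0.693
```

Request:
{"method": "play_rows", "body": {"targets": [[[0,0,0.014,0,-0.121],[0.0,0,0.028,0,-0.242],[0,0,0.042,0,-0.363],[0,0,0.056,0,-0.484],[0,-0.002,0.07,0,-0.605]]]}}

```text
time_s: 7.48
tcp_pos: [0.5136, 0.007, 0.1763]
ee_rot: [[0.463, -0.886, 0.001], [-0.886, -0.463, 0.0], [0.0, -0.001, -1.0]]
wrist_force: [0.2, -0.4, 0.1]
gripper_width: 0.985
```

Request:
{"method": "play_rows", "body": {"targets": [[[0,0,0.014,0,-0.121],[0.0,0,0.028,0,-0.242],[0,0,0.042,0,-0.363],[0,0,0.056,0,-0.484],[0,-0.002,0.07,0,-0.605]]]}}

```text
time_s: 7.9
tcp_pos: [0.5115, 0.077, 0.1763]
ee_rot: [[-0.124, -0.992, 0.001], [-0.992, 0.124, 0.0], [-0.0, -0.001, -1.0]]
wrist_force: [-0.4, -1.2, -0.3]
gripper_width: 0.999
```

Request:
{"method": "play_rows", "body": {"targets": [[[0,0,0,0,0],[0,0,0,0,0]]]}}

```text
time_s: 8.07
tcp_pos: [0.5113, 0.0766, 0.1761]
ee_rot: [[-0.114, -0.993, 0.001], [-0.993, 0.114, 0.0], [-0.0, -0.001, -1.0]]
wrist_force: [-0.8, 0.1, 0.2]
gripper_width: 1.0
```

Run:
```python
from h import *
s=sense();print(s["time_s"],s["tcp_pos"],s["ee_rot"],s["gripper_width"],s["joints"])
im=capture("wrist");sd=capture("side")
o=np.zeros((600,800,3),np.uint8)
o[:375,:600]=cv2.resize(im,(600,375))
o[375:,:]=cv2.resize(sd[185:275,150:470],(800,225),interpolation=cv2.INTER_CUBIC)
cv2.imwrite("pics/m4.png",o)
```

```text
8.0667 [0.51128983 0.07664704 0.17610905] [[-1.13979568e-01 -9.93482945e-01  5.43989948e-04]
 [-9.93483077e-01  1.13979650e-01  1.22604769e-04]
 [-1.83809531e-04 -5.26470369e-04 -9.99999845e-01]] 1.0004974437223015 [ 2.65345206e+01  1.49041744e+01 -1.99319933e+01  9.31072207e-03
 -5.51328092e+01 -3.30846157e+01]
```

View pics/m4.png

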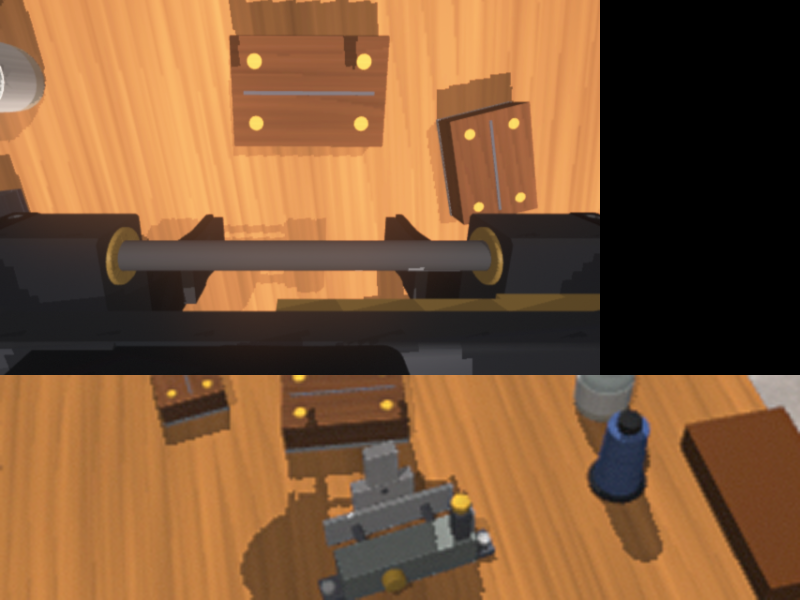

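The gauge stands upright by the plate. The guide's back edge runs from (233,146) to (384,147) in the inset, level with the jaws, and the small look-alike is clear of the fingers.

Run:
```python
from h import *
k=640/600
P=px2w("wrist",[(u*k,v*k) for u,v in [(233,146),(384,147),(231,36),(388,37),(454,222),(437,120)]],.04);print(P)
d=P[0]-P[1];print(np.degrees(np.arctan2(d[1],d[0])))
b=(P[0]+P[1])/2;t=sense()["tcp_pos"];print("back mid",b,(b-t)[:2]@[-.114,-.9935],(b-t)[:2]@[.9935,-.114])
```

```text
[[ 0.5687  0.0375  0.04  ]
 [ 0.4383  0.0535  0.04  ]
 [ 0.5553 -0.0497  0.04  ]
 [ 0.4304 -0.0344  0.04  ]
 [ 0.3778  0.1304  0.04  ]
 [ 0.3922  0.0357  0.04  ]]
-6.995192297258001
back mid [0.5035 0.0455 0.04  ] 0.031090128707562212 -0.00423818712330388
```

Request:
{"method": "play_rows", "body": {"targets": [[[0,-0.003,0,-0.035,0],[0,-0.006,0,-0.07,0],[0,-0.006,0,-0.1,0],[0,-0.006,0,-0.12,0],[0,-0.006,0,-0.133,0]]]}}

```text
time_s: 8.58
tcp_pos: [0.5039, 0.0748, 0.0402]
ee_rot: [[-0.118, -0.993, -0.004], [-0.993, 0.118, -0.002], [0.002, 0.004, -1.0]]
wrist_force: [-0.1, -0.7, 0.3]
gripper_width: 1.001
```

Request:
{"method": "play_rows", "body": {"targets": [[[0,0,0,-0.005,0],[0,0,0,-0.01,0],[0,0,-0.004,-0.014,0],[0,0,-0.009,-0.014,0],[0,0,-0.014,-0.014,0]]]}}

```text
time_s: 9.0
tcp_pos: [0.5057, 0.0619, 0.0292]
ee_rot: [[-0.117, -0.993, 0.001], [-0.993, 0.117, 0.0], [-0.001, -0.001, -1.0]]
wrist_force: [-0.1, -0.8, 0.2]
gripper_width: 1.003
```

Request:
{"method": "play_rows", "body": {"targets": [[[0,0,-0.002,0,0],[0,0,-0.004,0,0],[0,0,-0.006,0,0],[0,0,-0.008,0,0],[0,0,-0.01,0,0]]]}}

```text
time_s: 9.42
tcp_pos: [0.5061, 0.0531, 0.0292]
ee_rot: [[-0.117, -0.993, 0.002], [-0.993, 0.117, 0.002], [-0.002, -0.002, -1.0]]
wrist_force: [-0.7, 5.5, 2.1]
gripper_width: 0.998
```

Request:
{"method": "play_rows", "body": {"targets": [[[0,0,-0.0025,0,0.008],[0,0,-0.005,0,0.016],[0,0,-0.0075,0,0.024],[0,0,-0.01,0,0.032],[0,0,-0.0125,0,0.041]]]}}

```text
time_s: 9.83
tcp_pos: [0.5061, 0.0408, 0.0292]
ee_rot: [[-0.076, -0.997, 0.002], [-0.997, 0.076, 0.002], [-0.002, -0.002, -1.0]]
wrist_force: [-1.9, 5.8, 2.7]
gripper_width: 1.002
```

Request:
{"method": "play_rows", "body": {"targets": [[[0,0,-0.0025,0,0.008],[0,0,-0.005,0,0.016],[0,0,-0.0075,0,0.024],[0,0,-0.01,0,0.032],[0,0,-0.0125,0,0.041]]]}}

```text
time_s: 10.25
tcp_pos: [0.5061, 0.0282, 0.0292]
ee_rot: [[-0.035, -0.999, 0.002], [-0.999, 0.035, 0.001], [-0.001, -0.002, -1.0]]
wrist_force: [-1.0, 5.2, 2.9]
gripper_width: 1.002
```

Request:
{"method": "play_rows", "body": {"targets": [[[0,0,-0.0025,0,0.008],[0,0,-0.005,0,0.016],[0,0,-0.0075,0,0.024],[0,0,-0.01,0,0.032],[0,0,-0.0125,0,0.041]]]}}

```text
time_s: 10.67
tcp_pos: [0.5061, 0.0157, 0.0292]
ee_rot: [[0.006, -1.0, 0.002], [-1.0, -0.006, 0.001], [-0.001, -0.002, -1.0]]
wrist_force: [-1.6, 6.2, 2.5]
gripper_width: 0.999
```

Request:
{"method": "play_rows", "body": {"targets": [[[0,0,-0.0025,0,0.008],[0,0,-0.005,0,0.016],[0,0,-0.0075,0,0.024],[0,0,-0.01,0,0.032],[0,0,-0.0125,0,0.041]]]}}

```text
time_s: 11.08
tcp_pos: [0.506, 0.0032, 0.0291]
ee_rot: [[0.047, -0.999, 0.002], [-0.999, -0.047, 0.001], [-0.001, -0.002, -1.0]]
wrist_force: [-1.8, 5.9, 2.2]
gripper_width: 1.005
```

Run:
```python
from h import *
s=sense();print(s["time_s"],s["tcp_pos"],s["wrist_force"],s["moment"])
im=capture("wrist");sd=capture("side");cv2.imwrite("pics/w5.png",im)
o=np.zeros((600,800,3),np.uint8)
o[:300,:480]=cv2.resize(im,(480,300))
o[300:,:]=cv2.resize(sd[175:280,220:500],(800,300),interpolation=cv2.INTER_CUBIC)
cv2.imwrite("pics/m5.png",o)
```

```text
11.0833 [0.50599144 0.00316576 0.02911154] [-1.80708495  5.93101244  2.19720436] [ 1.74162504  0.28002627 -0.04055855]
```

View pics/m5.png

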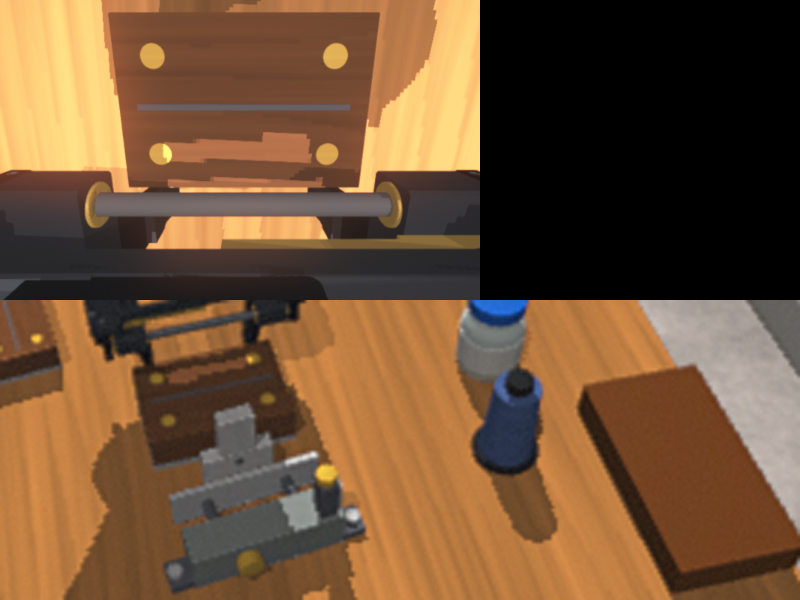

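The guide follows squarely, centred on the jaws, with the gauge upright between it and the plate.

Request:
{"method": "play_rows", "body": {"targets": [[[0,0,-0.0025,0,0.008],[0,0,-0.005,0,0.016],[0,0,-0.0075,0,0.024],[0,0,-0.01,0,0.032],[0,0,-0.0125,0,0.0375]]]}}

```text
time_s: 11.6
tcp_pos: [0.5061, -0.0094, 0.0291]
ee_rot: [[0.084, -0.996, 0.002], [-0.996, -0.084, 0.001], [-0.001, -0.002, -1.0]]
wrist_force: [-0.6, 6.0, 3.3]
gripper_width: 1.002
```

Request:
{"method": "play_rows", "body": {"targets": [[[0,0,-0.002,0,0.008],[0,0,-0.004,0,0.016],[0,0,-0.006,0,0.024],[0,0,-0.008,0,0.032],[0,0,-0.01,0,0.0375]]]}}

```text
time_s: 12.02
tcp_pos: [0.5059, -0.0194, 0.0291]
ee_rot: [[0.121, -0.993, 0.002], [-0.993, -0.121, 0.001], [-0.001, -0.002, -1.0]]
wrist_force: [-1.8, 5.5, 3.3]
gripper_width: 1.002
```

Request:
{"method": "play_rows", "body": {"targets": [[[0,0,-0.001,0,0],[0,0,-0.002,0,0],[0,0,-0.003,0,0],[0,0,-0.004,0,0],[0,0,-0.005,0,0]]]}}

```text
time_s: 12.43
tcp_pos: [0.5062, -0.0244, 0.0291]
ee_rot: [[0.121, -0.993, 0.002], [-0.993, -0.121, 0.001], [-0.001, -0.002, -1.0]]
wrist_force: [-0.6, 6.0, 2.4]
gripper_width: 0.999
```

Request:
{"method": "play_rows", "body": {"targets": [[[0,0,-0.0006,0,0],[0,0,-0.0012,0,0],[0,0,-0.0018,0,0],[0,0,-0.0024,0,0],[0,0,-0.003,0,0]]]}}

```text
time_s: 12.85
tcp_pos: [0.5063, -0.0273, 0.0291]
ee_rot: [[0.122, -0.993, 0.002], [-0.993, -0.122, 0.001], [-0.001, -0.003, -1.0]]
wrist_force: [-0.3, 6.8, 2.9]
gripper_width: 0.999
```

Run:
```python
from h import *
s=sense();print(s["time_s"],s["tcp_pos"],s["wrist_force"],s["moment"])
im=capture("wrist");sd=capture("side");tp=capture("top");cv2.imwrite("pics/w6.png",im);cv2.imwrite("pics/s6.png",sd)
o=np.zeros((600,800,3),np.uint8)
o[:200,:320]=cv2.resize(im,(320,200))
o[:200,340:]=cv2.resize(tp[185:255,300:461],(460,200))
o[200:,100:667]=cv2.resize(sd[175:275,250:392],(567,400),interpolation=cv2.INTER_CUBIC)
cv2.imwrite("pics/m6.png",o)
```

```text
12.85 [ 0.50632194 -0.02728619  0.02906004] [-0.25105728  6.75174566  2.91672845] [1.952366   0.10687447 0.04259982]
```

View pics/m6.png

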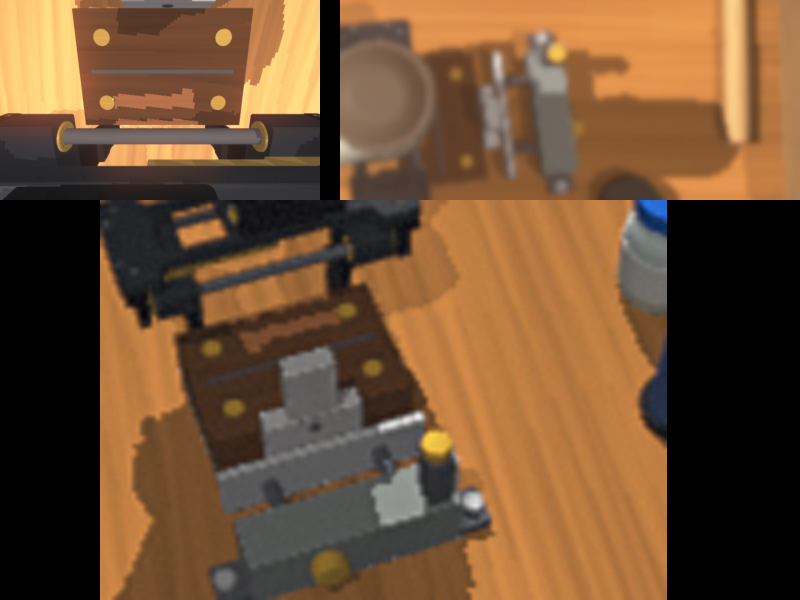

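The guide is right behind the gauge, and its ends look level with the plate. The force is still sliding friction at about 6 N. I'll close in small steps.

Request:
{"method": "play_rows", "body": {"targets": [[[0,0,-0.0004,0,0],[0,0,-0.0008,0,0],[0,0,-0.0012,0,0],[0,0,-0.0016,0,0],[0,0,-0.002,0,0]]]}}

```text
time_s: 13.42
tcp_pos: [0.5064, -0.0292, 0.0291]
ee_rot: [[0.122, -0.993, 0.003], [-0.993, -0.122, 0.001], [-0.001, -0.003, -1.0]]
wrist_force: [-0.1, 6.3, 3.2]
gripper_width: 0.999
```

Request:
{"method": "play_rows", "body": {"targets": [[[0,0,-0.0003,0,0],[0,0,-0.0006,0,0],[0,0,-0.0009,0,0],[0,0,-0.0012,0,0]]]}}

```text
time_s: 13.75
tcp_pos: [0.5064, -0.0304, 0.0291]
ee_rot: [[0.122, -0.993, 0.003], [-0.993, -0.122, 0.001], [-0.001, -0.003, -1.0]]
wrist_force: [-0.0, 7.0, 2.7]
gripper_width: 0.998
```

Request:
{"method": "play_rows", "body": {"targets": [[[0,0,-0.0003,0,0],[0,0,-0.0006,0,0],[0,0,-0.0008,0,0]]]}}

```text
time_s: 14.0
tcp_pos: [0.5064, -0.0313, 0.029]
ee_rot: [[0.122, -0.993, 0.003], [-0.993, -0.122, 0.001], [-0.001, -0.003, -1.0]]
wrist_force: [-1.0, 6.7, 2.8]
gripper_width: 0.999
```

Request:
{"method": "play_rows", "body": {"targets": [[[0,0,-0.0003,0,0],[0,0,-0.0006,0,0],[0,0,-0.0008,0,0]]]}}

```text
time_s: 14.25
tcp_pos: [0.5064, -0.032, 0.0291]
ee_rot: [[0.122, -0.993, 0.003], [-0.993, -0.122, 0.001], [-0.001, -0.003, -1.0]]
wrist_force: [0.1, 7.0, 2.6]
gripper_width: 1.001
```

Request:
{"method": "play_rows", "body": {"targets": [[[0,0,-0.0003,0,0],[0,0,-0.0006,0,0],[0,0,-0.0008,0,0]]]}}

```text
time_s: 14.5
tcp_pos: [0.5064, -0.0328, 0.029]
ee_rot: [[0.122, -0.993, 0.002], [-0.993, -0.122, 0.001], [-0.001, -0.003, -1.0]]
wrist_force: [-0.1, 6.1, 2.8]
gripper_width: 1.001
```

Request:
{"method": "play_rows", "body": {"targets": [[[0,0,-0.0003,0,0],[0,0,-0.0006,0,0],[0,0,-0.0008,0,0]]]}}

```text
time_s: 14.75
tcp_pos: [0.5064, -0.0337, 0.0291]
ee_rot: [[0.122, -0.993, 0.003], [-0.993, -0.122, 0.001], [-0.001, -0.003, -1.0]]
wrist_force: [0.4, 7.2, 2.1]
gripper_width: 0.997
```

Request:
{"method": "play_rows", "body": {"targets": [[[0,0,-0.0003,0,0],[0,0,-0.0006,0,0],[0,0,-0.0008,0,0]]]}}

```text
time_s: 15.0
tcp_pos: [0.5064, -0.0344, 0.0291]
ee_rot: [[0.122, -0.993, 0.003], [-0.993, -0.122, 0.001], [-0.001, -0.003, -1.0]]
wrist_force: [-0.1, 6.8, 2.4]
gripper_width: 0.999
```

Request:
{"method": "play_rows", "body": {"targets": [[[0,0,-0.0003,0,0],[0,0,-0.0006,0,0],[0,0,-0.0008,0,0]]]}}

```text
time_s: 15.25
tcp_pos: [0.5064, -0.0349, 0.0291]
ee_rot: [[0.122, -0.993, 0.003], [-0.993, -0.122, 0.001], [-0.001, -0.003, -1.0]]
wrist_force: [-0.2, 9.4, 3.0]
gripper_width: 1.003
```

The force is rising, so contact has begun.

Request:
{"method": "play_rows", "body": {"targets": [[[0,0,-0.0002,0,0],[0,0,-0.0004,0,0],[0,0,-0.0004,0,0]]]}}

```text
time_s: 15.5
tcp_pos: [0.5064, -0.0349, 0.0291]
ee_rot: [[0.122, -0.993, 0.003], [-0.993, -0.122, 0.002], [-0.001, -0.003, -1.0]]
wrist_force: [-1.4, 10.3, 2.8]
gripper_width: 0.997
```

Request:
{"method": "play_rows", "body": {"targets": [[[0,0,-0.0003,0,0],[0,0,-0.0006,0,0],[0,0,-0.0006,0,0]]]}}

```text
time_s: 15.75
tcp_pos: [0.5064, -0.035, 0.0291]
ee_rot: [[0.122, -0.993, 0.003], [-0.993, -0.122, 0.002], [-0.002, -0.003, -1.0]]
wrist_force: [-1.5, 13.6, 3.8]
gripper_width: 1.001
```

Request:
{"method": "play_rows", "body": {"targets": [[[0,0,-0.0003,0,0],[0,0,-0.0006,0,0],[0,0,-0.0006,0,0]]]}}

```text
time_s: 16.0
tcp_pos: [0.5064, -0.035, 0.0291]
ee_rot: [[0.122, -0.993, 0.003], [-0.993, -0.122, 0.003], [-0.002, -0.003, -1.0]]
wrist_force: [-1.1, 16.6, 3.5]
gripper_width: 1.002
```

```bash
python3 -c "
from h import *
s=sense();print(s['tcp_pos'],s['wrist_force'],s['moment'])"
```

```text
[ 0.50642436 -0.03504122  0.02910181] [-1.07862878 16.58234113  3.49327641] [4.76991412 0.81269997 0.0883332 ]
```

The TCP has stopped and the force has climbed to 16.6 N, so the gauge is firmly nipped. Now I'll back off and look.

Request:
{"method": "play_rows", "body": {"targets": [[[0,0,0.001,0,0],[0,0,0.003,0,0],[0,-0.001,0.008,0,0],[0,-0.002,0.018,0,0],[0,-0.004,0.03,0,0]]]}}

```text
time_s: 16.42
tcp_pos: [0.5008, -0.0079, 0.0283]
ee_rot: [[0.119, -0.993, -0.001], [-0.993, -0.119, -0.001], [0.0, 0.001, -1.0]]
wrist_force: [-0.1, -0.3, 0.1]
gripper_width: 1.0
```

Request:
{"method": "play_rows", "body": {"targets": [[[0,0,0.01,0.03,0],[0,0,0.02,0.06,0],[0,0,0.04,0.1,0],[0,0,0.07,0.13,0],[0,0,0.1,0.15,0]]]}}

```text
time_s: 16.83
tcp_pos: [0.5014, 0.0927, 0.1815]
ee_rot: [[0.119, -0.993, 0.003], [-0.993, -0.119, 0.001], [-0.0, -0.003, -1.0]]
wrist_force: [0.2, 0.7, -0.0]
gripper_width: 1.002
```

Request:
{"method": "play_rows", "body": {"targets": [[[0,0,0.035,0,0],[0,0,0.07,0,0],[0,0,0.105,0,0],[0,0,0.14,0,0],[0,0,0.14,0,0]]]}}

```text
time_s: 17.25
tcp_pos: [0.5014, 0.2372, 0.1783]
ee_rot: [[0.126, -0.992, 0.002], [-0.992, -0.126, 0.001], [-0.001, -0.002, -1.0]]
wrist_force: [0.2, 0.3, 0.3]
gripper_width: 0.996
```

Run:
```python
from h import *
sd=capture("side");tp=capture("top");cv2.imwrite("pics/s7.png",sd);cv2.imwrite("pics/t7.png",tp)
o=np.zeros((600,800,3),np.uint8)
o[:320,:800]=cv2.resize(tp[195:255,300:450],(800,320),interpolation=cv2.INTER_CUBIC)
o[320:,:400]=cv2.resize(sd[185:275,260:389],(400,280),interpolation=cv2.INTER_CUBIC)
o[320:,400:]=cv2.resize(sd[60:340,120:520],(400,280))
cv2.imwrite("pics/m7.png",o)
```

```text
(no output)
```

View pics/m7.png

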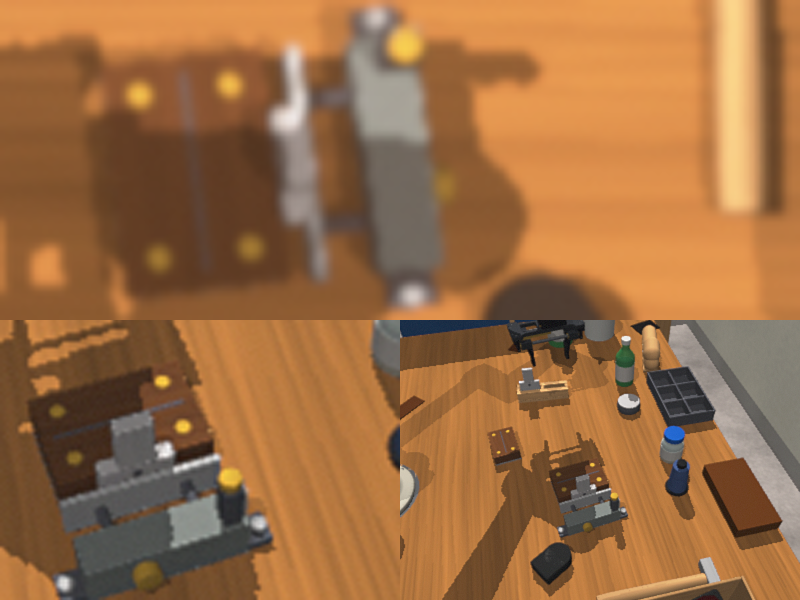

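The gauge stands between plate and guide. The guide's screws are at (140,95), (229,86), (251,247) and (159,258) in the top crop, and the plate runs from (291,48) to (318,278). The bystanders and the thin gauge look undisturbed. I'll check squareness and how level the ends are.

Run:
```python
from h import *
k=800/150
f=lambda p,z:px2w("top",[((u+.5)/k-.5+300,(v+.5)/k-.5+195) for u,v in p],z)[:,:2]
S=f([(140,95),(229,86),(251,247),(159,258)],.04);P=f([(291,48),(318,278)],.04);F=f([(375,20),(411,295)],.012)
g=f([(286,117),(297,215)],.1); sl=f([(184,73),(206,268)],.04)
a=lambda d:np.degrees(np.arctan2(d[1],d[0]))
print("guide ang",a(S[0]-S[3]),a(S[1]-S[2]),a(sl[0]-sl[1]),"plate",a(P[0]-P[1]),"foot",a(F[0]-F[1]))
th=np.radians(7);x=np.array([np.cos(th),np.sin(th)]);n=np.array([-x[1],x[0]])
c=S.mean(0);print("lateral guide-plate, guide-foot",(c-P.mean(0))@x,(c-F.mean(0))@x,(sl.mean(0)-P.mean(0))@x,"normal",(c-P.mean(0))@n)
print("gauge-ish",g)
```

```text
guide ang 6.7061141270063285 7.475737385548219 6.346068838874533 plate 6.190776804239726 foot 6.664764280258284
lateral guide-plate, guide-foot 0.00229022255265484 0.002931595401905387 0.002895330229505011 normal 0.060295324285215585
gauge-ish [[ 0.5401 -0.135 ]
 [ 0.4891 -0.1403]]
```

```bash
python3 -c "
from station import *
print(finish_job(), sense()['time_s'])"
```

```text
the job is handed in; nothing more can be done
the job is handed in; nothing more can be done
```

The thick gauge is left standing nipped between the guide and the cutter's front plate, and the job is handed in at about 17.5 s of the 64 s allowed. No verdict is reported.

I took the thick gauge from the rack place farther from the robot; the jaws closed to about 14 mm on it. I stood it a few millimetres off the plate, then slid the guide in from behind with both open fingers, turning it about 14° on the way. The sliding force of about 6 N rose to 16.6 N with the tool stopped, which I took as the nip, and I then backed off.

Last checks, from the final pictures:
- **Guide square:** it reads 6.3–7.5° against the cutter's 6.2–6.7°. That is within about 1.3° at worst, against a limit of 2.9°.
- **Ends level:** within about 3 mm.
- **Spacing:** guide centre to plate centre is 60 mm against the 62 mm expected, which is within the 2 mm calibration error.
- **Gauge:** it looks upright in the side view. I did not measure its tilt or its gap to the guide separately.
- **The rest:** the thin gauge is still in the rack and the bystanders look unmoved, judged by eye.

No check failed. Two estimates disagreed on the way: the wrist camera put the plate angle at 7.6°, the top camera at about 6.5°, so I aimed for 7°.

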